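# Shut the draft shield and tare the balance touch-free

## Robot

A 7-joint arm with a two-finger parallel gripper is mounted at the origin on a cart in front of the work surface, level with it; the furniture and walls round the work are solid. World frame = base frame: x ahead of the robot, y to its left, z up, the work surface at z = 0. Lengths are in m, angles in degrees, forces in N, time in s.
With the tool pointing down it reaches from about 0.425 to 1.025 m from the base axis. Payload 9.4 kg.
Tool frame: the origin (TCP) lies midway between the tips of the shut fingers; the grasp point (between the pads) lies 19 mm behind it; z points along the fingers, y is the line along which they close (so a half turn about z gives the same grasp; the last joint's range is limited). The gripper opens to 93 mm and grips with 3 to 60 N. Pads are 15 mm wide; open, the fingers measure 128 mm over their backs; the gripper's body (75 mm by 188 mm) begins 65 mm behind the grasp point.
Start: joints at [-71.603, 34.337, -0.143, 91.639, 0.103, 54.024, -4.572], TCP at [0.281, 0.668, 0.219] pointing down, gripper open.
Joint ranges: [-147.43, 147.43], [-19.82, 112.94], [-74.19, 73.91], [6.32, 146.72], [-59.91, 239.91], [6.04, 106.73], [-150.56, 150.56]. Speed limits (degrees/s): [127.2, 127.2, 172.46, 172.46, 180, 180, 180].

## Interface

Orientations are given as a 3x3 rotation matrix whose columns are the frame's x, y, z axes.
In Python, from workcell import * gives the robot as it stands.
- The arm moves only by the tool move_arm, never from a script. Its arguments are lists of equal length, an entry for each row: "offset": the shift along the world's x, y, z in cm, a list of three; "angular": the turn, a rotation vector about the world's x, y, z in degrees, a list of three; "gripper": the finger opening in cm, from 0 to 9.3. In form: {"offset": [[tx, ty, tz], ...], "angular": [[rx, ry, rz], ...], "gripper": [gripper, ...]}. A call has 1 to 20 rows; each row shifts and turns the commanded pose from where the row before left it; what a row does not reach is not made up. A row lasts 1/8 s, in which the tool goes at most 62.5 mm and 10.7 degrees, less where a joint would pass 70% of its speed; a pose out of reach is approached as far as the arm can. A call is refused whole if a number of a shift passes 6.25 or a number of a turn 10.7, either way. A call with a gripper value outside its range is refused whole. The fingers move at their own pace and stop on an object; the grip force is fixed at half the most. Time passes only in rows, so rows that do not move let the fingers close. It gives the time, the measured TCP pose, the force, the opening and the grip force at its end, in the units of the state.
- state(): the state, without advancing time (a new reading comes with each control period).
- snapshot(name): name is "scene" or "top" or "wrist"; returns a dict with "frame" (384x512x3 uint8, red, green, blue), "K" (3x3 intrinsics, pixels), "D" ([k1, k2, p1, p2, k3] as OpenCV has them; the pictures are not rectified), "origin" and "orientation" of the camera in the world. Camera axes: x right, y up, looking along -z (the intrinsics and any distortion apply to the point x, -y, -z); pixel columns grow to the right and rows downward; lengths in m; the calibration is good to about 2 mm. A picture is of the moment at which its call begins. There is no depth.
- close_job(): hands the job in; it is judged then, once.
Trained networks look in the newest picture that a camera, given by its name, has taken for a name from the list of things; names that differ only in an ending like _2 or _b are one class to them, and where a whole thing is asked for, a point or a joint stands for the part that bears it (a point fixed in the world has none). Each returns a list of dicts, best first, with "score" (0 to 1); they miss things now and then, are a little off and sometimes report something else, mostly with a low value. They report only what shows in the picture. A call takes as long as a camera call. They do not tell look-alikes from the thing itself.
- regions_of(camera, target): "region" (384x512 bool, what is visible of it) and "box" ([left, top, right, bottom] in pixels, round what is visible of it).
The state is a dict: "clock": time; "qpos": joint angles; "joint_velocities": joint speeds; "tau": joint torques, N m; "eef_pos": TCP position; "tcp_rot": TCP orientation; "wrist_force": force on the tool from outside, world axes, zero at the start; "wrist_torque": the same for the moment, N m; "opening": finger opening in m; "grip_force": force on a finger pad.
Only numpy, scipy, OpenCV 4.12 (cv2) and the standard library are available. Lean on these libraries where they do the work, as an engineer would, in place of code of your own. Each camera call takes 0.05 s, during which the arm holds its last target. There are 200 camera calls.

## Task

The empty weigh boat on the balance is to be tared: with the fingertips, gently push the balance's sliding lid fully shut, leaving the boat undisturbed. With the lid shut, point down at the window of the green touch-free sensor from 1 to 5 cm above it and dwell there for at least one second, then draw the hand well away (at least 12 cm from the window). Touch neither sensor, keep the fingers from over the blue one (it would start a printout), grasp nothing, and leave everything else where it stands.

Things in the scene. Friction and masses are not known exactly. Their poses are not given: they have to be found in the camera images.
- balance: white bench balance, 160 mm wide (its y), 220 mm deep (its x), fixed to the worktop; origin at the centre of its underside on the worktop, +x to its rear (away from the display), z up. A glass box (draft shield) 136 x 136 mm stands on its rear half, centred 36 mm behind the origin, from 53 to 145 mm above the worktop; it is open at the top and closed there by the sliding lid. The balance varies in place and yaw (up to 0.25 rad)
- shield_lid (a joint): how far the lid stands open, m: 0 fully shut over the glass box, up to 0.080 pushed to the rear; it starts between 0.045 and 0.075. It slides level along the balance's x axis with about 1.2 N of friction and a solid stop at 0, and stays where it is left
- lid_rear (a point): centre of the upright rear face of the lid, the face to push (towards the balance's display, along the balance's -x). The lid is a grey frame with a clear pane, 136 mm long, 132 mm wide and 20 mm thick; its underside is 145.5 mm and its top 165.5 mm above the worktop, so this point is 155.5 mm up. The rear face is 132 mm wide and clear of everything behind it; when the lid is shut it is flush with the rear glass wall, 104 mm behind the balance's origin
- pan (a point): centre of the top of the round steel weighing pan (92 mm across) inside the shield, 62 mm above the worktop
- boat_base (a point): centre of the underside of the white plastic weigh boat (62 x 78 x 22 mm, 12 g, loose), which stands on the pan inside the glass box
- tare_window (a point): centre of the black window on top of the tare sensor, a low loose white puck 72 mm across with a green ring on top; the window is 40 mm across and 26 mm above the worktop and looks straight up. What counts as pointing is the point midway between the finger pads, within 25 mm to the side of the window's axis. It stands left or right of the balance, whichever the blue one does not
- tare_sensor: the tare sensor itself (green ring): origin at the centre of its underside, z up, 160 g
- print_window (a point): centre of the black window on top of the print sensor, the like puck with a blue ring, on the other side of the balance; never bring the fingers over it (within 40 mm to the side and less than 120 mm above it)
- print_sensor: the print sensor itself (blue ring): origin at the centre of its underside, z up, 160 g
- amber_bottle: bystander: the nearer brown bottle with a black cap (another stands farther back), 60 mm across, 118 mm tall, behind the balance to the right; origin at the centre of its underside
- reagent_jar: bystander: small clear jar with a blue cap, 38 mm across, 52 mm tall, right of the balance and farther back than the sensor there; origin at the centre of its underside
- beaker_100: bystander: small glass beaker, 60 mm across, 70 mm tall, behind the balance to the left; origin at the centre of its underside
- weigh_boat: the weigh boat itself: origin at the centre of its underside; not to be touched
There are look-alikes about, which are no part of the job. Leave any orange or yellow look-alike of the tare_sensor alone.

How it is judged (in metres and radians):
On the way, in this order (a step that is already met when the one before it is completed fails the run):
1. the lid is pushed fully shut (value of joint shield_lid below 0.004 m and velocity of joint shield_lid above -0.01 m/s), for 0.2 s.
2. with the lid shut, the fingers point down at the window of the green sensor, 1 to 5 cm above it, for one second (value of joint shield_lid below 0.004 m and horizontal distance between the grasp point and tare_window below 0.025 m and z of the grasp point in the frame of tare_window between 0.015 and 0.09 m), for 1 s.
At the end, for the whole second after the job is handed in: the lid is shut to within 4 mm, the weigh boat lies level on the pan within 8 mm of where it began, both sensors are within 8 mm and the bottle, jar and beaker within 20 mm of where they began and upright, and the hand is more than 12 cm from the green sensor's window (value of joint shield_lid below 0.004 m and distance between the grasp point and tare_window above 0.12 m and horizontal distance between boat_base and pan below 0.022 m and distance of each of boat_base, tare_window, print_window from where it was at the start of the episode below 0.008 m and angle between boat_base's own z axis and vertical below 0.15 rad and distance of each of amber_bottle, reagent_jar, beaker_100 from where it was at the start of the episode below 0.02 m and angle between each of amber_bottle, reagent_jar, beaker_100's own z axis and vertical below 0.2 rad); the robot touches nothing.
It fails at once if the lid or balance is pushed harder than 25 N (contact force between any of the fingers, the arm and balance above 25 N).
It fails at once if the weigh boat is touched or shifted by more than 8 mm (contact force between any of the fingers, the arm and weigh_boat above 0.3 N or distance of boat_base from where it was at the start of the episode above 0.008 m).
It fails at once if a sensor is touched or moved (contact force between any of the fingers, the arm and tare_sensor above 0.3 N or contact force between any of the fingers, the arm and print_sensor above 0.3 N or distance of any of tare_window, print_window from where it was at the start of the episode above 0.008 m).
It fails at once if the fingers come over the blue sensor (within 40 mm to the side and less than 120 mm above its window) (horizontal distance between the grasp point and print_window below 0.04 m and z of the grasp point in the frame of print_window below 0.12 m).
It fails at once if the bottle, jar or beaker is moved by more than 20 mm (distance of any of amber_bottle, reagent_jar, beaker_100 from where it was at the start of the episode above 0.02 m).
It also fails if it takes over 48 s, if anything falls off the work surface, if the arm or the gripper's body presses on something with over 40 N, if the wrist force passes 120 N, or if a joint passes its speed limit or range.

## Working session

There is one attempt and no reset: what is moved stays moved. The work goes in short steps, Python scripts to look and compute and a tool call to move; the robot and the scene stay as the last step left them, time stands still between calls to the robot, and variables do not carry over. Pictures are saved under pics/ and viewed, at most 10 in all, crops included, and the job is handed in when it is done.

Besides the shell and the picture viewer there is one more tool, called by a JSON object that holds its "name" and its "arguments". move_arm: Moves the arm, as the interface text tells. Its arguments: {"type":"object","properties":{"offset":{"type":"array","items":{"type":"array","items":{"type":"number"}}},"angular":{"type":"array","items":{"type":"array","items":{"type":"number"}}},"gripper":{"type":"array","items":{"type":"number"}}},"required":["offset","angular","gripper"]}

```bash
mkdir -p pics
cat > h.py <<'E'
from workcell import *
import numpy as np, cv2
def ray(s,uv):
    p=cv2.undistortPoints(np.array([[uv]],float),np.array(s["K"]),np.array(s["D"]))[0,0]
    d=np.array(s["orientation"])@np.array([p[0],-p[1],-1.]); return np.array(s["origin"]),d
def atz(s,uv,z):
    o,d=ray(s,uv); return o+d*(z-o[2])/d[2]
def proj(s,P):
    R=np.array(s["orientation"]);c=(np.atleast_2d(P)-np.array(s["origin"]))@R
    c=c*[1,-1,-1]
    return cv2.projectPoints(c.reshape(-1,1,3),np.zeros(3),np.zeros(3),np.array(s["K"]),np.array(s["D"]))[0].reshape(-1,2)
E
python3 - <<'E'
from h import *
ims=[]
for c in ("scene","top"):
    s=snapshot(c); cv2.imwrite(f"pics/{c}0.png",s["frame"][:,:,::-1]); np.save(c+"0.npy",s,allow_pickle=True)
    print(c,s["origin"])
    for t in ("balance","shield_lid","tare_sensor","print_sensor","weigh_boat","amber_bottle","reagent_jar","beaker_100"):
        for r in regions_of(c,t)[:3]:
            m=r["region"]; v,u=np.nonzero(m)
            print(t,round(r["score"],2),np.round(r["box"]),(u.mean().round(1),v.mean().round(1)),m.sum(), atz(s,(u.mean(),v.mean()),.026).round(3))
st=state();print(st["clock"],st["eef_pos"],np.round(st["tcp_rot"],2))
E
```

```text
scene [-0.07696003 -0.75933846  0.71464438]
balance 0.59 [197. 160. 301. 251.] (np.float64(249.6), np.float64(205.4)) 4879 [0.596 0.054 0.026]
balance 0.54 [243. 196. 257. 200.] (np.float64(248.1), np.float64(198.3)) 37 [0.622 0.093 0.026]
shield_lid 0.79 [238. 169. 303. 192.] (np.float64(269.5), np.float64(177.5)) 1086 [0.784 0.157 0.026]
tare_sensor 0.84 [301. 296. 331. 322.] (np.float64(315.6), np.float64(309.5)) 596 [ 0.423 -0.398  0.026]
tare_sensor 0.82 [263. 269. 287. 292.] (np.float64(275.3), np.float64(281.3)) 495 [ 0.414 -0.268  0.026]
tare_sensor 0.73 [238. 298. 266. 325.] (np.float64(252.6), np.float64(311.3)) 613 [ 0.304 -0.305  0.026]
print_sensor 0.44 [189. 185. 209. 196.] (np.float64(197.9), np.float64(190.1)) 187 [0.518 0.26  0.026]
amber_bottle 0.69 [320. 191. 343. 231.] (np.float64(333.0), np.float64(210.5)) 595 [ 0.788 -0.154  0.026]
reagent_jar 0.47 [342. 245. 352. 263.] (np.float64(346.6), np.float64(253.8)) 216 [ 0.643 -0.321  0.026]
reagent_jar 0.15 [191. 186. 208. 198.] (np.float64(198.0), np.float64(190.2)) 201 [0.518 0.259 0.026]
beaker_100 0.56 [226. 164. 
[... 865 characters left out ...]
 185. 256. 199.] (np.float64(243.1), np.float64(191.5)) 351 [ 0.562 -0.004  0.026]
weigh_boat 0.26 [135. 189. 161. 210.] (np.float64(147.9), np.float64(201.3)) 435 [0.531 0.283 0.026]
amber_bottle 0.64 [289. 114. 313. 139.] (np.float64(299.3), np.float64(126.9)) 480 [ 0.766 -0.177  0.026]
reagent_jar 0.42 [337. 161. 353. 172.] (np.float64(346.4), np.float64(164.4)) 154 [ 0.647 -0.319  0.026]
reagent_jar 0.35 [139. 142. 166. 161.] (np.float64(152.8), np.float64(151.3)) 357 [0.688 0.276 0.026]
beaker_100 0.81 [141. 141. 165. 163.] (np.float64(152.7), np.float64(151.2)) 367 [0.688 0.276 0.026]
0.9 [0.28085949 0.66839809 0.21864004] [[-0.92  0.39  0.  ]
 [ 0.39  0.92  0.  ]
 [-0.    0.   -1.  ]]
```

View pics/top0.png

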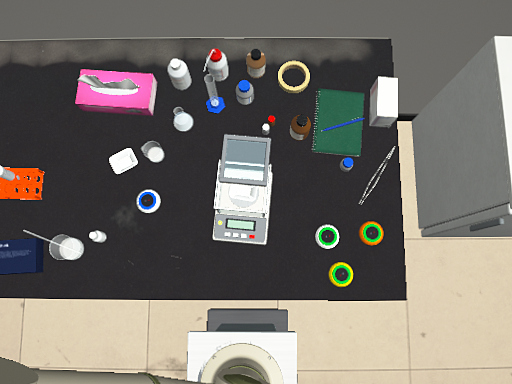

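View pics/scene0.png

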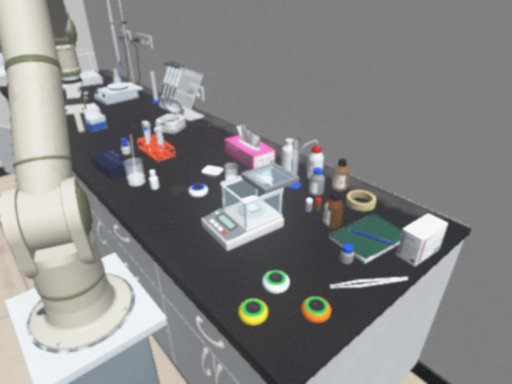

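The green-ringed white puck is at top pixel (327,237), right of the balance. Orange (371,233) and yellow (341,274) are look-alikes, and blue is at (148,201). The lid spans (220–271, 134–185). Next I fit the balance and lid pose.

Run:
```python
from h import *
s=np.load("top0.npy",allow_pickle=True).item()
img=s["frame"][:,:,::-1]
snapshot("top")
for t,z in (("balance",None),("shield_lid",.1655)):
    r=regions_of("top",t)[0]; m=r["region"].astype(np.uint8)
    c=max(cv2.findContours(m,0,1)[0],key=cv2.contourArea).reshape(-1,2)
    if z:
        P=np.array([atz(s,p,z)[:2] for p in c]); print(t,cv2.minAreaRect((P*1000).astype(np.float32)), (cv2.boxPoints(cv2.minAreaRect((P*1000).astype(np.float32)))).round())
# green ring
hsv=cv2.cvtColor(img,cv2.COLOR_BGR2HSV)
for nm,(u,v),lo,hi in (("tare",(327,237),45,80),("print",(148,201),100,130)):
    w=np.zeros(hsv.shape[:2],bool); w[v-16:v+17,u-16:u+17]=1
    g=w&(hsv[...,0]>lo)&(hsv[...,0]<hi)&(hsv[...,1]>120)&(hsv[...,2]>60)
    y,x=np.nonzero(g); (cx,cy),rad=cv2.minEnclosingCircle(np.c_[x,y].astype(np.float32)); print(nm,cx,cy,rad,g.sum(),atz(s,(cx,cy),.026).round(4))
cv2.imwrite("pics/crop.png",cv2.resize(img[90:260,190:350],None,fx=5,fy=3.5*5/3.5,interpolation=cv2.INTER_CUBIC)[:600*2][:850][:,:800][:850][0:600])
```

```text
shield_lid ((624.3272094726562, -12.289833068847656), (132.11346435546875, 139.91395568847656), 85.4248046875) [[549. -73.]
 [689. -84.]
 [699.  48.]
 [560.  59.]]
tare 327.3292541503906 235.9146270751953 9.203433990478516 139 [ 0.4283 -0.2545  0.026 ]
print 147.0 200.0 8.944372177124023 131 [0.5356 0.2864 0.026 ]
```

View pics/crop.png

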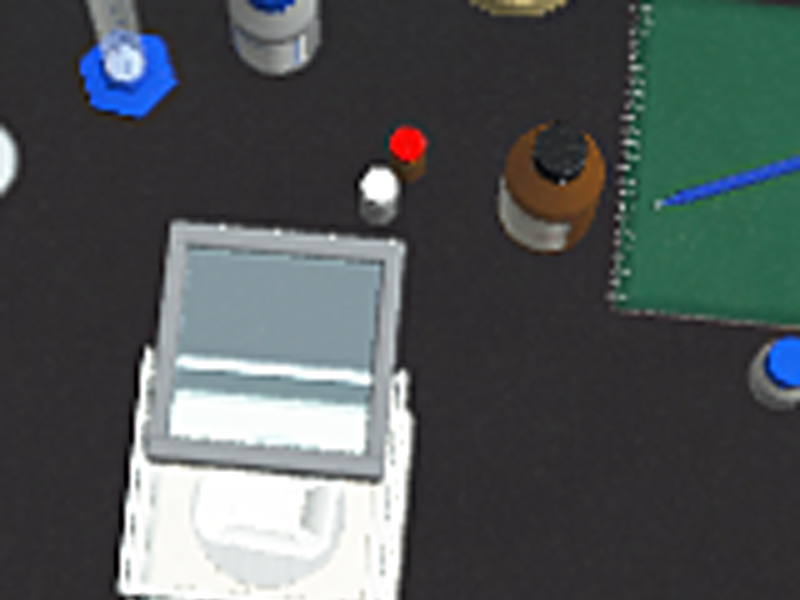

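The crop shows the lid's rear edge from (172,222) to (405,238), yawed about -4.5°. The space just behind it is clear except for two low vials at crop (380,190) and (407,145). The lid's rear centre is at about (0.694, -0.018), so I move above and behind it with the fingers shut.

{"name": "move_arm", "arguments": {"offset": [[0,0,4.5],[0,0,4.5],[3.05,-4.6,0],[3.05,-4.6,0],[3.05,-4.6,0],[3.05,-4.6,0],[3.05,-4.6,0],[3.05,-4.6,0],[3.05,-4.6,0],[3.05,-4.6,0],[3.05,-4.6,0],[3.05,-4.6,0],[3.05,-4.6,0],[3.05,-4.6,0],[3.05,-4.6,0],[3.05,-4.6,0],[3.05,-4.6,0],[0,0,0],[0,0,0]], "angular": [[0,0,0],[0,0,0],[0,0,1.23],[0,0,1.23],[0,0,1.23],[0,0,1.23],[0,0,1.23],[0,0,1.23],[0,0,1.23],[0,0,1.23],[0,0,1.23],[0,0,1.23],[0,0,1.23],[0,0,1.23],[0,0,1.23],[0,0,1.23],[0,0,1.23],[0,0,0],[0,0,0]], "gripper": [0,0,0,0,0,0,0,0,0,0,0,0,0,0,0,0,0,0,0]}}

```text
clock: 3.42
eef_pos: [0.7381, -0.0212, 0.3082]
tcp_rot: [[-0.997, 0.076, -0.001], [0.076, 0.997, 0.001], [0.001, 0.001, -1.0]]
wrist_force: [0.1, 0.2, -0.7]
opening: 0.0004
grip_force: 0.0
```

Run:
```python
from h import *
s=snapshot("wrist"); im=s["frame"][:,:,::-1].copy()
c=np.array([.694,-.018]); a=np.deg2rad(-4.5); ex=np.array([np.cos(a),np.sin(a)]); ey=np.array([-ex[1],ex[0]])
P=[[*(c+ey*y+ex*x),.1655] for x,y in ((0,.066),(0,-.066),(-.136,-.066),(-.136,.066))]
T=[[.739,-.022,.152]]
q=proj(s,P); print(q,proj(s,T),s["origin"])
cv2.polylines(im,[q.astype(int)],True,(0,0,255),1)
u=tuple(proj(s,T)[0].astype(int)); cv2.circle(im,u,4,(0,255,0),1)
cv2.imwrite("pics/w1.png",im)
```

```text
[[326.35333467 130.40901523]
 [187.74423698 130.13618842]
 [181.78789383 -26.35794977]
 [332.89681365 -26.01774705]] [[256.52952457 174.01599477]] [ 0.67472407 -0.01646842  0.4764248 ]
```

View pics/w1.png

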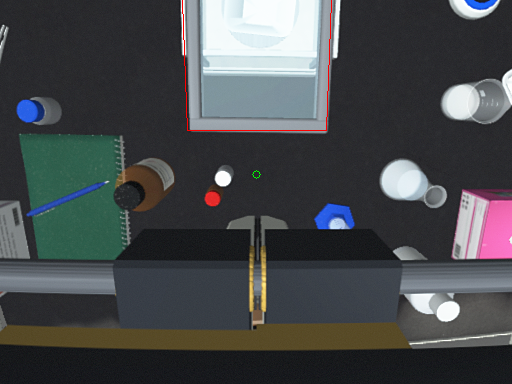

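The projected lid outline (187–327, 130) lies on the lid's rear edge, and the descent point at (256,174) is clear. I descend there.

{"name": "move_arm", "arguments": {"offset": [[0,0,-4],[0,0,-4],[0,0,-4],[0,0,-2.6],[0,0,-1],[-1,0.08,0],[-1,0.08,0],[0,0,0]], "angular": [[0,0,0],[0,0,0],[0,0,0],[0,0,0],[0,0,0],[0,0,0],[0,0,0],[0,0,0]], "gripper": [0,0,0,0,0,0,0,0]}}

```text
clock: 4.47
eef_pos: [0.7179, -0.0198, 0.1541]
tcp_rot: [[-0.997, 0.076, 0.001], [0.076, 0.997, 0.0], [-0.001, 0.0, -1.0]]
wrist_force: [0.1, -0.0, -0.1]
opening: 0.0004
grip_force: 0.0
```

{"name": "move_arm", "arguments": {"offset": [[-0.3,0.02,-0.2],[-0.3,0.02,0],[-0.3,0.02,0],[-0.3,0.02,0],[-0.3,0.02,0],[-0.3,0.02,0],[-0.4,0.03,0],[-0.4,0.03,0],[-0.4,0.03,0],[-0.4,0.03,0],[-0.4,0.03,0],[-0.4,0.03,0],[-0.4,0.03,0]], "angular": [[0,0,0],[0,0,0],[0,0,0],[0,0,0],[0,0,0],[0,0,0],[0,0,0],[0,0,0],[0,0,0],[0,0,0],[0,0,0],[0,0,0],[0,0,0]], "gripper": [0,0,0,0,0,0,0,0,0,0,0,0,0]}}

```text
clock: 6.1
eef_pos: [0.6722, -0.0166, 0.1507]
tcp_rot: [[-0.997, 0.076, 0.0], [0.076, 0.997, 0.0], [-0.0, 0.0, -1.0]]
wrist_force: [0.6, 1.9, 0.2]
opening: 0.0001
grip_force: 0.7
```

Run:
```python
from h import *
s=snapshot("top"); im=s["frame"][:,:,::-1]
cv2.imwrite("pics/t2.png",cv2.resize(im[110:260,190:350],None,fx=4,fy=4,interpolation=cv2.INTER_CUBIC))
st=state(); print(st["wrist_force"])
```

```text
[ 0.6715685  -0.19662321  0.50523666]
```

View pics/t2.png

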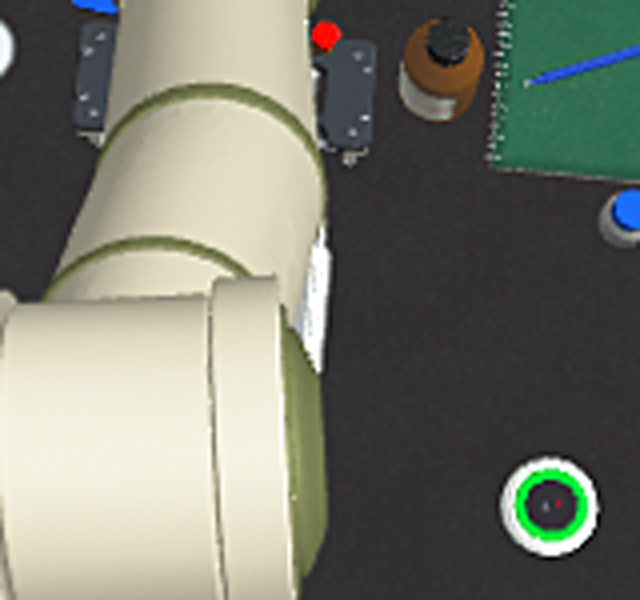

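The arm hides the lid, so I go by force. About 31 mm has been pushed with only light friction, and I continue slowly.

{"name": "move_arm", "arguments": {"offset": [[-0.3,0.02,0],[-0.3,0.02,0],[-0.3,0.02,0],[-0.2,0.02,0],[-0.2,0.02,0],[-0.1,0.01,0]], "angular": [[0,0,0],[0,0,0],[0,0,0],[0,0,0],[0,0,0],[0,0,0]], "gripper": [0,0,0,0,0,0]}}

```text
clock: 6.9
eef_pos: [0.6582, -0.0156, 0.1506]
tcp_rot: [[-0.997, 0.076, 0.0], [0.076, 0.997, -0.0], [-0.0, -0.0, -1.0]]
wrist_force: [1.1, 1.1, 0.8]
opening: 0.0005
grip_force: 0.6
```

Run:
```python
from h import *
s=np.load("top0.npy",allow_pickle=True).item()
# fit balance body/shield: project outline for candidate lid openings
im=s["frame"][:,:,::-1]
c=np.array([.694,-.018]); a=np.deg2rad(-4.5); ex=np.array([np.cos(a),np.sin(a)]); ey=np.array([-ex[1],ex[0]])
for op in (.045,.055,.065,.075):
    o=c-ex*(.104+op)
    f=[[*(o+ex*-.11+ey*y),.0] for y in (.08,-.08)]
    print(op,o.round(3),proj(s,f).round(1))
```

```text
0.045 [ 0.545 -0.006] [[214.8 232. ]
 [267.5 236.3]]
0.055 [ 0.535 -0.006] [[214.4 235.3]
 [267.2 239.6]]
0.065 [ 0.526 -0.005] [[214.1 238.6]
 [267.  242.9]]
0.075 [ 0.516 -0.004] [[213.8 241.9]
 [266.7 246.2]]
```

The front edge at rows 240–245 suggests the lid was about 70 mm open, leaving roughly 20–25 mm to go.

{"name": "move_arm", "arguments": {"offset": [[-0.3,0.02,0],[-0.3,0.02,0],[-0.3,0.02,0],[-0.3,0.02,0],[-0.2,0.02,0],[-0.1,0.01,0],[-0.1,0.01,0]], "angular": [[0,0,0],[0,0,0],[0,0,0],[0,0,0],[0,0,0],[0,0,0],[0,0,0]], "gripper": [0,0,0,0,0,0,0]}}

```text
clock: 7.78
eef_pos: [0.6423, -0.0144, 0.1506]
tcp_rot: [[-0.997, 0.076, 0.0], [0.076, 0.997, -0.0], [-0.0, -0.0, -1.0]]
wrist_force: [2.0, 1.6, 0.6]
opening: 0.0004
grip_force: 0.6
```

{"name": "move_arm", "arguments": {"offset": [[-0.1,0.01,0],[-0.1,0.01,0],[-0.1,0.01,0],[0,0,0]], "angular": [[0,0,0],[0,0,0],[0,0,0],[0,0,0]], "gripper": [0,0,0,0]}}

```text
clock: 8.28
eef_pos: [0.6392, -0.0142, 0.1506]
tcp_rot: [[-0.997, 0.076, -0.0], [0.076, 0.997, -0.0], [0.0, -0.0, -1.0]]
wrist_force: [0.9, -0.2, -0.2]
opening: 0.0001
grip_force: 0.3
```

{"name": "move_arm", "arguments": {"offset": [[-0.1,0.01,0],[-0.1,0.01,0],[-0.1,0.01,0],[-0.1,0.01,0]], "angular": [[0,0,0],[0,0,0],[0,0,0],[0,0,0]], "gripper": [0,0,0,0]}}

```text
clock: 8.78
eef_pos: [0.6353, -0.0138, 0.1506]
tcp_rot: [[-0.997, 0.076, -0.0], [0.076, 0.997, -0.0], [-0.0, -0.0, -1.0]]
wrist_force: [1.7, -0.6, -0.0]
opening: 0.0003
grip_force: 0.6
```

{"name": "move_arm", "arguments": {"offset": [[-0.1,0.01,0],[-0.1,0.01,0]], "angular": [[0,0,0],[0,0,0]], "gripper": [0,0]}}

```text
clock: 9.02
eef_pos: [0.6333, -0.0136, 0.1506]
tcp_rot: [[-0.997, 0.076, -0.0], [0.076, 0.997, -0.0], [0.0, -0.0, -1.0]]
wrist_force: [2.3, 0.4, 0.1]
opening: 0.0004
grip_force: 0.6
```

{"name": "move_arm", "arguments": {"offset": [[-0.1,0.01,0],[-0.1,0.01,0]], "angular": [[0,0,0],[0,0,0]], "gripper": [0,0]}}

```text
clock: 9.28
eef_pos: [0.632, -0.0135, 0.1507]
tcp_rot: [[-0.997, 0.076, 0.001], [0.076, 0.997, -0.0], [-0.001, -0.0, -1.0]]
wrist_force: [4.5, -0.3, -3.4]
opening: 0.0003
grip_force: 2.6
```

{"name": "move_arm", "arguments": {"offset": [[-0.05,0,0],[0,0,0]], "angular": [[0,0,0],[0,0,0]], "gripper": [0,0]}}

```text
clock: 9.52
eef_pos: [0.632, -0.0135, 0.1507]
tcp_rot: [[-0.997, 0.076, 0.002], [0.076, 0.997, -0.0], [-0.002, 0.0, -1.0]]
wrist_force: [5.4, 0.0, -3.3]
opening: 0.0003
grip_force: 2.8
```

The motion has stopped and force is rising, so the lid is at its stop. I hold briefly, back off, lift, and move toward the green sensor.

{"name": "move_arm", "arguments": {"offset": [[0,0,0],[0,0,0],[1,-0.08,0],[1.5,-0.1,0],[0,0,4],[0,0,5.5],[0,0,5.5],[-3.8,-4,0],[-3.8,-4,0],[-3.8,-4,0],[-3.8,-4,0],[-3.8,-4,0],[-3.6,-3.8,0],[0,0,0],[0,0,0]], "angular": [[0,0,0],[0,0,0],[0,0,0],[0,0,0],[0,0,0],[0,0,0],[0,0,0],[0,0,0],[0,0,0],[0,0,0],[0,0,0],[0,0,0],[0,0,0],[0,0,0],[0,0,0]], "gripper": [0,0,0,0,0,0,0,0,0,0,0,0,0,0,0]}}

```text
clock: 11.4
eef_pos: [0.4307, -0.253, 0.3008]
tcp_rot: [[-0.997, 0.076, 0.0], [0.076, 0.997, 0.0], [-0.0, 0.0, -1.0]]
wrist_force: [0.7, 0.1, 0.3]
opening: 0.0007
grip_force: 0.0
```

Run:
```python
from h import *
st=state(); T=np.array(st["eef_pos"]); print(T,st["clock"])
s=snapshot("top"); im=s["frame"][:,:,::-1]
a=cv2.resize(im[110:260,190:350],(400,375),interpolation=cv2.INTER_CUBIC)
w=snapshot("wrist"); b=w["frame"][:,:,::-1].copy()
for p in ([.4283,-.2545,.026],[T[0],T[1],.026]):
    q=proj(w,p)[0]; print(q); cv2.circle(b,tuple(int(x) for x in q),4,(0,0,255),1)
b=cv2.resize(b,(400,300)); b=cv2.copyMakeBorder(b,0,75,0,0,cv2.BORDER_CONSTANT)
cv2.imwrite("pics/t3.png",np.hstack([a,b]))
```

```text
[ 0.4306744  -0.25297794  0.30083803] 11.4
[255.66763767 154.52883776]
[256.90064522 156.1562302 ]
```

View pics/t3.png

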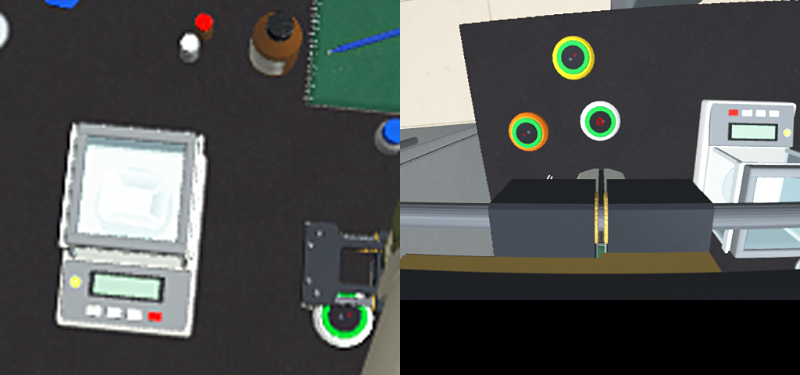

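The left panel shows the lid seated squarely over the glass box. In the right panel the predicted window mark at (600,121) sits on the green sensor's centre. I descend to about 3 cm above it, dwell, then retreat.

{"name": "move_arm", "arguments": {"offset": [[-0.2,-0.1,-5],[0,0,-5],[0,0,-5],[0,0,-5],[0,0,-3],[0,0,-1.2],[0,0,0],[0,0,0],[0,0,0],[0,0,0],[0,0,0],[0,0,0],[0,0,0],[0,0,0],[0,0,0],[0,0,0],[0,0,0],[0,0,0],[0,0,0],[0,0,0]], "angular": [[0,0,0],[0,0,0],[0,0,0],[0,0,0],[0,0,0],[0,0,0],[0,0,0],[0,0,0],[0,0,0],[0,0,0],[0,0,0],[0,0,0],[0,0,0],[0,0,0],[0,0,0],[0,0,0],[0,0,0],[0,0,0],[0,0,0],[0,0,0]], "gripper": [0,0,0,0,0,0,0,0,0,0,0,0,0,0,0,0,0,0,0,0]}}

```text
clock: 14.0
eef_pos: [0.4279, -0.2541, 0.0586]
tcp_rot: [[-0.997, 0.076, 0.0], [0.076, 0.997, -0.0], [-0.0, 0.0, -1.0]]
wrist_force: [0.2, -0.4, -0.4]
opening: 0.0007
grip_force: 0.0
```

{"name": "move_arm", "arguments": {"offset": [[0,0,0],[0,0,3],[0,0,5],[0,0,5],[0,0,5],[0,0,5],[0,0,2],[0,0,0],[0,0,0]], "angular": [[0,0,0],[0,0,0],[0,0,0],[0,0,0],[0,0,0],[0,0,0],[0,0,0],[0,0,0],[0,0,0]], "gripper": [0,0,0,0,0,0,0,0,0]}}

```text
clock: 15.12
eef_pos: [0.4274, -0.2538, 0.3077]
tcp_rot: [[-0.997, 0.076, -0.001], [0.076, 0.997, 0.001], [0.001, 0.0, -1.0]]
wrist_force: [0.0, 0.4, -0.2]
opening: 0.0003
grip_force: 0.0
```

```bash
python3 -c "
from h import *
print(close_job())"
```

```text
the job is handed in; nothing more can be done
None
```

I pushed the lid shut against its stop, pointed at the green sensor from about 3 cm above for over a second, drew the hand about 28 cm away from it, and handed in the job; no verdict came back.

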